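# Fold down the ratchet work rest

## Robot

A 7-joint arm with a two-finger parallel gripper is mounted at the origin on a cart in front of the work surface, level with it; the furniture and walls round the work are solid. World frame = base frame: x ahead of the robot, y to its left, z up, the work surface at z = 0. Lengths are in m, angles in rad, forces in N, time in s.
With the tool pointing down it reaches from about 0.4 to 0.85 m from the base axis. Payload 10.4 kg.
Tool frame: the origin (TCP) lies midway between the tips of the shut fingers; the grasp point (between the pads) lies 19 mm behind it; z points along the fingers, y is the line along which they close (so a half turn about z gives the same grasp; the last joint's range is limited). The gripper opens to 87 mm and grips with 3 to 60 N. Pads are 19 mm wide; open, the fingers measure 117 mm over their backs; the gripper's body (75 mm by 190 mm) begins 51 mm behind the grasp point.
Start: joints at [-1.25, 0.332, -0.065, 1.46, 0.022, 1.35, -0.088], TCP at [0.211, 0.588, 0.187] pointing down, gripper open.
Joint ranges: [-2.6, 2.6], [-0.5, 2.12], [-1.47, 1.34], [0.16, 2.42], [-1.27, 4.41], [0.06, 2.06], [-2.6, 2.6]. Speed limits (rad/s): [2.22, 2.22, 2.79, 2.79, 3.14, 3.14, 3.14].

## Interface

Orientations are given as a unit quaternion [x, y, z, w].
In Python, from bench import r gives the robot as it stands.
- The arm moves only by the tool arm_command, never from a script. Its arguments are lists of equal length, an entry for each row: "xyz": the shift along the world's x, y, z in m, a list of three; "rot": the turn, a rotation vector about the world's x, y, z in rad, a list of three. In form: {"xyz": [[tx, ty, tz], ...], "rot": [[ax, ay, az], ...]}. A call has 1 to 20 rows; each row is the pose to reach, as a shift and turn from the pose commanded when the call began; what a row does not reach only later rows make up. A row lasts 1/12 s, in which the tool goes at most 41.7 mm and 7.16 degrees, less where a joint would pass 70% of its speed; a pose out of reach is approached as far as the arm can. A call with a gripper value outside its range is refused whole. "grip" is the opening, from 0 (shut) to 1 (fully open), set as the call begins (left out, the last holds). The fingers move at their own pace and stop on an object; "squeeze" is the grip in N (left out, the last holds). Time passes only in rows, so rows that repeat a pose let the fingers close. It gives the time, the measured TCP pose, the force, the opening and the grip force at its end, in the units of the state.
- r.read_state(): the state, without advancing time (a new reading comes with each control period).
- r.camera(name): name is "scene" or "top" or "wrist"; returns the picture (420x560x3 uint8, red, green, blue); there is no depth.
- r.camera_model(name): a dict with "fx", "fy", "cx", "cy" (pixels), "k1" (the pictures are not rectified: a ray, as slopes to the right and down, at radius r is drawn at 1 + k1 r^2 times it, then the intrinsics apply), "T" (4x4, takes a point from camera to world coordinates). Camera axes: x right, y up, looking along -z (the intrinsics and any distortion apply to the point x, -y, -z); pixel columns grow to the right and rows downward; lengths in m; the calibration is good to about 2 mm. A picture is of the moment at which its call begins: read the wrist's pose just before it. camera_model takes no time and is no camera call; for the wrist camera it gives the pose at the moment of the call.
- r.close_job(): hands the job in; it is judged then, once.
Trained networks look in the newest picture that a camera, given by its name, has taken for a name from the list of things; names that differ only in an ending like _2 or _b are one class to them, and where a whole thing is asked for, a point or a joint stands for the part that bears it (a point fixed in the world has none). Each returns a list of dicts, best first, with "conf" (0 to 1); they miss things now and then, are a little off and sometimes report something else, mostly with a low value. They report only what shows in the picture. A call takes as long as a camera call.
- r.look_for(label, camera): "at" ([x, y, z] in m, in the coordinates of the camera as it stood for that picture, good to about 4 mm: the middle of the surface that is visible of it).
- r.spot_point(label, camera): "at" ([x, y, z] in m, in the coordinates of the camera as it stood for that picture, good to about 4 mm: a listed point, or the origin of a listed thing).
The state is a dict: "time": time; "joint_positions": joint angles; "joint_vel": joint speeds; "joint_torque": joint torques, N m; "ee_pos": TCP position; "eef_rot": TCP orientation; "ft_force": force on the tool from outside, world axes, zero at the start; "torque": the same for the moment, N m; "width": finger opening in m; "grip_force": force on a finger pad.
Only numpy, scipy, OpenCV 4.12 (cv2) and the standard library are available. Lean on these libraries where they do the work, as an engineer would, in place of code of your own. Each camera call takes 0.05 s, during which the arm holds its last target. There are 200 camera calls.

## Task

Fold the padded work rest down flat: first press the orange pawl tab fully down so that the pawl comes free of the teeth and stays free, then push the black pad steadily down until the arm lies level on its buffers. It is all fingertip work: pick nothing up, do not lift the arm, force it against the engaged pawl or slam it down, and leave the other things on the bench alone.

Things in the scene. Friction and masses are not known exactly. Their poses are not given: they have to be found in the camera images.
- rest: Folding ratchet work rest bolted to the bench: blue base plate 370 x 96 x 8 mm with two blue cheeks that carry the arm's hinge 85 mm above the bench. Origin on the bench directly under the hinge. Own -x: the way the padded arm points when folded down; own +x: toward the orange pawl tab; y: along both hinge axes; z up. The plate runs from -215 to +155 mm in x; two round buffer posts (top 75 mm above the bench) stand at x = -160 mm. It does not move.
- rest_hinge (a point): Point on the hinge axis of the padded arm, midway between the cheeks, 85 mm above the bench.
- fold (a joint): Angle of the padded arm in rad: 0 = raised 50 degrees above level, grows as the arm is pushed down, 0.87 = level, on its buffers (hard stop). It stands between 0 and 0.12 at the start. Stiff hinge: it stays wherever it is left and takes 3 to 6 N at the pad to push down. While the pawl is in, teeth on the arm's sector catch on it by about 0.25 rad.
- rest_arm: The swinging steel arm with its toothed sector at the hinge and, firmly fixed at its outer end, a black rubber-faced pad 66 mm along the arm x 102 mm across x 16 mm thick. Origin on the hinge axis; its axes agree with those of the rest when joint fold is 0 and turn with the arm.
- pad_top (a point): Centre of the pad's upper face: 165 mm from the hinge along the arm and 24 mm above the arm's centre line. About 0.23 m above the bench when raised, 0.109 m when the arm is fully down.
- pawl (a joint): Angle of the orange pawl in rad: 0 = hooked into the teeth, grows as its tab is pressed down, free of the teeth from about 0.2, 0.4 = hard stop. Stiff pivot: it stays where it is left; takes about 3 N at the tab. Pivot axis along the rest's y, at x = 52 mm, z = 35 mm in the rest's frame.
- tab_top (a point): Centre of the upper face of the orange thumb tab of the pawl, 32 mm (along the rest's x) x 44 mm x 6 mm thick. At rest it lies 126 mm from the hinge in the rest's +x and 56 mm above the bench; fully pressed it has come down 29 mm and tilts 0.4 rad.
- tape_yellow: Roll of yellow tape lying flat, 75x75x19 mm, loose bystander; origin at its underside. Leave alone.
- cassette: Steel sprocket cassette lying flat, 128x128x29 mm, loose bystander; origin at its underside. Leave alone.
- grease_tub: Dark tub with yellow lid, 70x70x74 mm, loose bystander; origin at its underside. Leave alone.
- yellow_tub: Shallow open yellow plastic tub, 119x119x57 mm, loose bystander; origin at its underside. Leave alone.
- lever_b: Blue nylon tyre lever, 111x19x10 mm, loose bystander; origin at its underside. Leave alone.

How it is judged:
On the way, in this order (a step that is already met when the one before it is completed fails the run):
1. the pawl tab is pressed down, the pawl free of the teeth, while the arm is still raised (value of joint pawl above 0.3 rad and value of joint fold below 0.35 rad), for 0.2 s.
2. the arm is pushed down onto its buffers with the pawl free (value of joint fold above 0.81 rad and value of joint pawl above 0.25 rad), for 0.2 s.
At the end, for the whole second after the job is handed in: The arm is at rest within 0.06 rad of its lower stop (joint fold above 0.81) and the pawl is still free (joint pawl above 0.25) (all of step 2 and velocity of joint fold between -0.05 and 0.05 rad/s); the robot touches nothing.
It fails at once if the arm is lifted above its raised position (value of joint fold below -0.06 rad).
It fails at once if the arm is slammed down (faster than 2.5 rad/s) (velocity of joint fold above 2.5 rad/s).
It fails at once if the pad is forced down with more than 40 N while the pawl is in the teeth (value of joint pawl below 0.15 rad and contact force between the fingers and rest_arm above 40 N).
It fails at once if a bystander is moved more than 20 mm or lifted (distance of any of tape_yellow, cassette, grease_tub, yellow_tub, lever_b from where it was at the start of the episode above 0.02 m).
It also fails if it takes over 48 s, if anything falls off the work surface, if the arm or the gripper's body presses on something with over 40 N, if the wrist force passes 120 N, or if a joint passes its speed limit or range.

## Working session

There is one attempt and no reset: what is moved stays moved. The work goes in short steps, Python scripts to look and compute and a tool call to move; the robot and the scene stay as the last step left them, time stands still between calls to the robot, and variables do not carry over. Pictures are saved under pics/ and viewed, at most 10 in all, crops included, and the job is handed in when it is done.

Besides the shell and the picture viewer there is one more tool, called after ">>>" by a JSON object that holds its "fn" and its "kwargs". arm_command: Moves the arm, as the interface text tells. Its arguments: {"type":"object","properties":{"xyz":{"type":"array"},"rot":{"type":"array"},"grip":{"type":"number"},"squeeze":{"type":"number"}},"required":["xyz","rot"]}

```bash
mkdir -p pics; cat > h.py <<'E'
from bench import r
import numpy as np, cv2
def w(cam,p):
    T=np.array(r.camera_model(cam)["T"]); return (T[:3,:3]@np.array(p)+T[:3,3])
def snap(cam,fn):
    im=r.camera(cam); cv2.imwrite("pics/"+fn,im[:,:,::-1])
E
python3 - <<'E'
from h import *
snap("scene","s1.png"); 
for c in ["scene","top"]:
    if c=="top": snap("top","t1.png")
    for l in ["rest_hinge","pad_top","tab_top","rest"]:
        print(c,l,[(np.round(w(c,d["at"]),3),round(d["conf"],2)) for d in r.spot_point(l,c)[:2]])
for l in ["tape_yellow","cassette","grease_tub","yellow_tub","lever_b"]:
    print(l,[(np.round(w("top",d["at"]),3),round(d["conf"],2)) for d in r.spot_point(l,"top")[:2]])
s=r.read_state();print(s["time"],s["ee_pos"],s["eef_rot"])
E
```

```text
scene rest_hinge [(array([ 0.548, -0.033,  0.086]), 0.94)]
scene pad_top [(array([ 0.575, -0.135,  0.218]), 0.66)]
scene tab_top [(array([0.52 , 0.09 , 0.053]), 0.43)]
scene rest [(array([ 0.55 , -0.035, -0.001]), 0.71)]
top rest_hinge [(array([ 0.552, -0.031,  0.086]), 0.86)]
top pad_top [(array([ 0.571, -0.134,  0.213]), 0.95)]
top tab_top [(array([0.518, 0.091, 0.057]), 0.65)]
top rest [(array([ 0.551, -0.028,  0.   ]), 0.58)]
tape_yellow [(array([ 0.389, -0.48 ,  0.001]), 0.56), (array([ 0.763,  0.266, -0.   ]), 0.53)]
cassette [(array([ 0.58 , -0.385,  0.002]), 0.59)]
grease_tub [(array([ 0.706, -0.354,  0.001]), 0.91)]
yellow_tub [(array([0.687, 0.412, 0.003]), 0.88)]
lever_b []
0.75 [0.2106771  0.588452   0.18725786] [1.71061901e-01 9.85260283e-01 3.94548766e-05 3.67090633e-06]
```

View pics/t1.png

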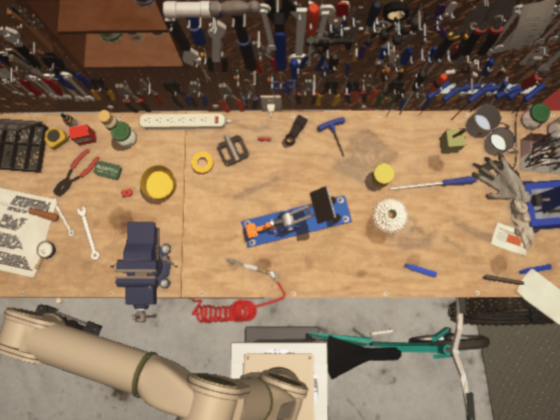

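View pics/s1.png

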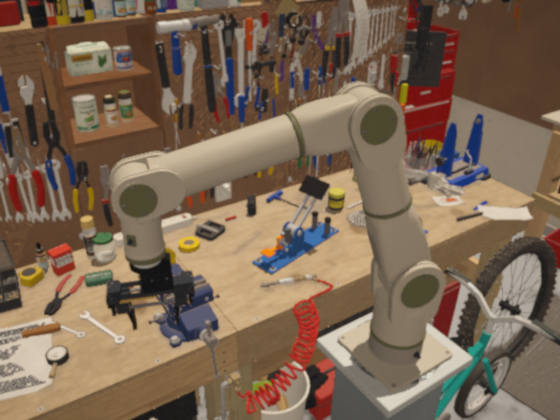

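The top view shows the blue rest from (245,240) to (350,205), the orange tab at about (257,229) and the pad at about (323,205). This matches the network positions. The rest's +x points at a yaw of about 104°. I'll lift, shut the fingers and swing over the tab.

>>> {"fn": "arm_command", "kwargs": {"xyz": [[0, 0, 0.04], [0, 0, 0.08], [0, 0, 0.11], [0.02, -0.033, 0.11], [0.041, -0.066, 0.11], [0.062, -0.1, 0.11], [0.082, -0.133, 0.11], [0.103, -0.166, 0.11], [0.124, -0.199, 0.11], [0.144, -0.232, 0.11], [0.165, -0.265, 0.11], [0.185, -0.298, 0.11], [0.206, -0.331, 0.11], [0.227, -0.365, 0.11], [0.247, -0.398, 0.11], [0.268, -0.431, 0.11], [0.289, -0.464, 0.08], [0.308, -0.497, 0.05], [0.308, -0.497, 0.02], [0.308, -0.497, 0.02]], "rot": [[0, 0, 0], [0, 0, 0], [0, 0, 0], [0, 0, -0.07], [0, 0, -0.14], [0, 0, -0.21], [0, 0, -0.28], [0, 0, -0.35], [0, 0, -0.42], [0, 0, -0.49], [0, 0, -0.56], [0, 0, -0.63], [0, 0, -0.7], [0, 0, -0.77], [0, 0, -0.84], [0, 0, -0.91], [0, 0, -0.98], [0, 0, -0.98], [0, 0, -0.98], [0, 0, -0.98]], "grip": 0}}

```text
time: 2.42
ee_pos: [0.5167, 0.0869, 0.2011]
eef_rot: [0.617, 0.787, -0.004, -0.002]
ft_force: [-0.9, -0.0, -0.7]
width: 0.0004
grip_force: 0.0
```

```bash
python3 - <<'E'
from h import *
s=r.read_state();print(s["time"],s["ee_pos"],s["eef_rot"],s["ft_force"])
snap("wrist","w1.png")
for l in ["rest_hinge","pad_top","tab_top"]:
    print(l,[(np.round(w("wrist",d["at"]),3),round(d["conf"],2)) for d in r.spot_point(l,"wrist")[:2]])
E
```

```text
2.4167 [0.51665342 0.0868869  0.20106282] [ 0.61673042  0.78716321 -0.0038647  -0.00165578] [-0.93890869 -0.01423471 -0.70100983]
rest_hinge []
pad_top []
tab_top [(array([0.524, 0.096, 0.063]), 0.87)]
```

View pics/w1.png

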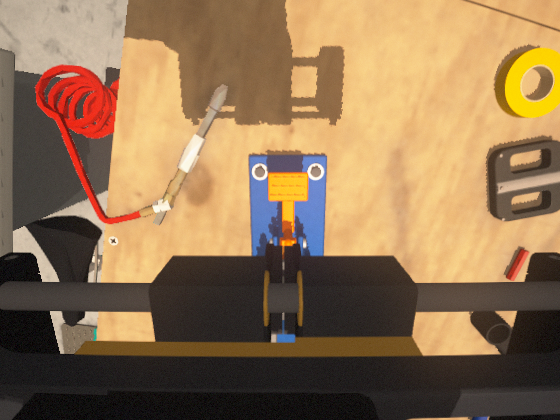

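The wrist view shows the tab at about (288,187), square to the tool and centred. I'll go down and press.

>>> {"fn": "arm_command", "kwargs": {"xyz": [[0.001, 0.005, -0.035], [0.001, 0.005, -0.07], [0.001, 0.005, -0.105], [0.001, 0.005, -0.13], [0.001, 0.005, -0.137], [0.001, 0.005, -0.144], [0.001, 0.005, -0.15], [0.001, 0.006, -0.155], [0.001, 0.006, -0.16], [0.001, 0.006, -0.165], [0.001, 0.007, -0.169], [0.001, 0.007, -0.173], [0.001, 0.007, -0.176], [0.001, 0.007, -0.176], [0.001, 0.007, -0.176]], "rot": [[0, 0, 0], [0, 0, 0], [0, 0, 0], [0, 0, 0], [0, 0, 0], [0, 0, 0], [0, 0, 0], [0, 0, 0], [0, 0, 0], [0, 0, 0], [0, 0, 0], [0, 0, 0], [0, 0, 0], [0, 0, 0], [0, 0, 0]]}}

```text
time: 3.87
ee_pos: [0.5196, 0.0984, 0.0312]
eef_rot: [0.615, 0.789, -0.0, 0.0]
ft_force: [0.6, -0.3, -0.8]
width: 0.0005
grip_force: 0.0
```

```bash
python3 - <<'E'
from h import *
a=r.camera("wrist"); b=r.camera("scene")
c=cv2.resize(b[190:300,220:360],(560,440))
cv2.imwrite("pics/w2.png",a[:,:,::-1]); cv2.imwrite("pics/s2.png",c[:,:,::-1])
for c in ["wrist","scene"]:print([(np.round(w(c,d["at"]),3),round(d["conf"],2)) for d in r.spot_point("tab_top",c)[:2]])
print(r.read_state()["ft_force"])
E
```

```text
[]
[(array([0.52 , 0.089, 0.052]), 0.48)]
[ 0.13974693 -0.78080094  0.21860745]
```

View pics/w2.png

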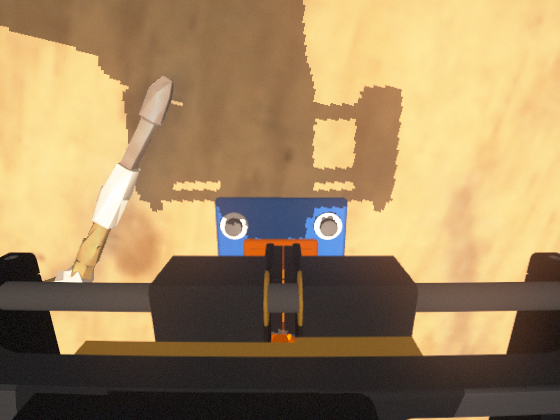

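View pics/s2.png

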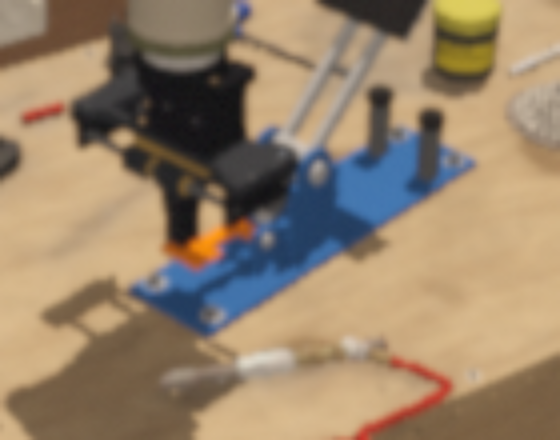

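The tab is under the fingertips, with its outer edge just showing at (280,246), and it looks pressed. I'll push on until the force shows the hard stop.

>>> {"fn": "arm_command", "kwargs": {"xyz": [[0, 0, -0.002], [0, 0, -0.004], [0, 0, -0.006], [0, 0, -0.006]], "rot": [[0, 0, 0], [0, 0, 0], [0, 0, 0], [0, 0, 0]]}}

```text
time: 4.4
ee_pos: [0.5193, 0.0984, 0.0247]
eef_rot: [0.615, 0.789, -0.0, -0.0]
ft_force: [0.3, -0.2, 0.6]
width: 0.0003
grip_force: 0.0
```

>>> {"fn": "arm_command", "kwargs": {"xyz": [[0, 0, -0.002], [0, 0, -0.004], [0, 0, -0.004]], "rot": [[0, 0, 0], [0, 0, 0], [0, 0, 0]]}}

```text
time: 4.65
ee_pos: [0.5196, 0.0985, 0.021]
eef_rot: [0.615, 0.789, 0.0, 0.0]
ft_force: [0.2, -0.5, 0.4]
width: 0.0007
grip_force: 0.0
```

```bash
cat >> h.py <<'E'
def proj(cam,p):
    m=r.camera_model(cam);T=np.array(m["T"]);q=T[:3,:3].T@(np.array(p)-T[:3,3]);a,b=q[0]/-q[2],-q[1]/-q[2];k=1+m["k1"]*(a*a+b*b)
    return np.round([m["cx"]+m["fx"]*a*k,m["cy"]+m["fy"]*b*k],0)
H=np.array([.550,-.031,0]);X=np.array([-.245,.969,0]);Y=np.array([-.969,-.245,0]);Z=np.array([0,0,1.])
def tab(th,dx,dy):
    u,v=74+dx,21
    return H+X*(52+u*np.cos(th)+v*np.sin(th))/1e3+Y*dy/1e3+Z*(35+v*np.cos(th)-u*np.sin(th))/1e3
E
python3 - <<'E'
from h import *
s=r.read_state(); print(s["ft_force"],"tcp",s["ee_pos"],proj("wrist",s["ee_pos"]))
for th in (0,.2,.4):
  print(th,[proj("wrist",tab(th,dx,dy)) for dx in(-16,16) for dy in(-22,22)])
im=r.camera("wrist");cv2.imwrite("pics/w3.png",cv2.resize(im[180:360,180:400],(770,600))[:,:,::-1])
E
```

```text
[ 0.17262627 -0.4981823   0.43827941] tcp [0.51964386 0.098498   0.02100834] [283. 239.]
0 [array([317., 299.]), array([241., 298.]), array([319., 247.]), array([239., 247.])]
0.2 [array([316., 284.]), array([244., 284.]), array([316., 232.]), array([243., 232.])]
0.4 [array([314., 273.]), array([246., 273.]), array([313., 224.]), array([246., 224.])]
```

View pics/w3.png

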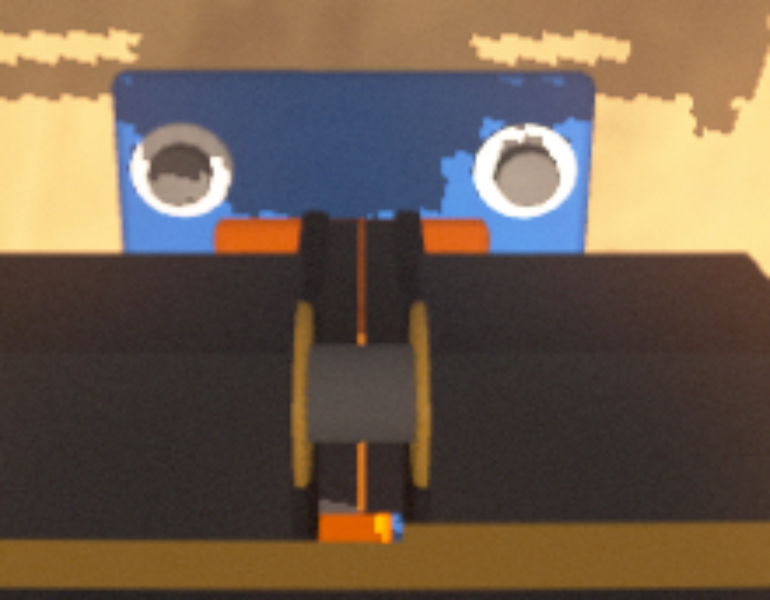

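```bash
python3 - <<'E'
from h import *
print([proj("wrist",H+X*.155+Y*d+Z*.008) for d in(-.048,.048)])
p=np.array(r.read_state()["ee_pos"]);
print([proj("wrist",p+X*d) for d in(-.0095,0,.0095)])
T=np.array(r.camera_model("wrist")["T"]);print(T.round(3))
print(r.look_for("pawl","scene"),r.look_for("tab_top","wrist"))
b=r.camera("scene");cv2.imwrite("pics/s3.png",cv2.resize(b[215:285,240:310],(600,600),interpolation=cv2.INTER_CUBIC)[:,:,::-1])
for th in (0,.4): print(th,[(proj("scene",tab(th,dx,dy))-[240,215])*600/70 for dx in(-16,16) for dy in(-22,22)])
print("tcp",(proj("scene",p)-[240,215])*600/70)
E
```

```text
[array([350., 202.]), array([210., 202.])]
[array([283., 252.]), array([283., 239.]), array([283., 225.])]
[[ 0.97  -0.235 -0.068  0.5  ]
 [ 0.245  0.93   0.274  0.174]
 [-0.001 -0.282  0.959  0.219]
 [ 0.     0.     0.     1.   ]]
[{'at': [-0.0455, -0.151, -1.745], 'conf': 0.62}, {'at': [0.1, 0.0464, -1.7941], 'conf': 0.52}] [{'at': [0.0097, -0.0277, -0.1794], 'conf': 0.75}]
0 [array([222.85714286, 282.85714286]), array([308.57142857, 325.71428571]), array([162.85714286, 308.57142857]), array([248.57142857, 360.        ])]
0.4 [array([214.28571429, 334.28571429]), array([300.        , 377.14285714]), array([162.85714286, 394.28571429]), array([248.57142857, 437.14285714])]
tcp [222.85714286 394.28571429]
```

View pics/s3.png

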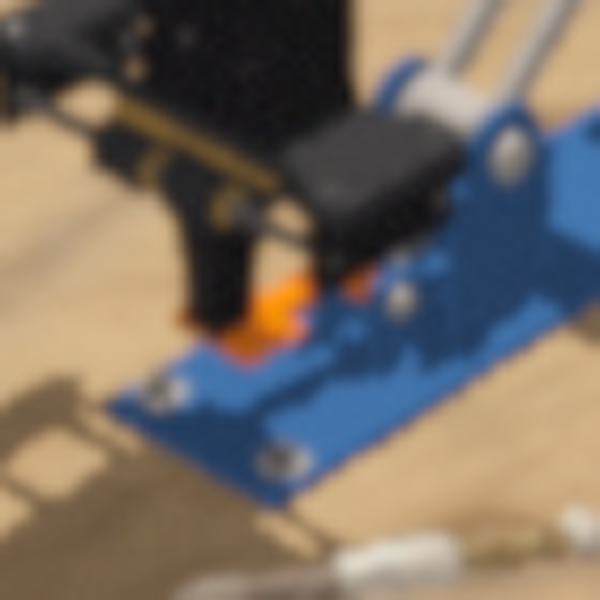

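Tab corners in both views (wrist row 245, scene crop (248,360)) match an unpressed tab. The visible fingertips end at the tab's top face, well above the reported TCP, and the force is near zero. So the tips are only now reaching the tab. I'll continue down in small steps and watch the force.

>>> {"fn": "arm_command", "kwargs": {"xyz": [[0, -0.001, -0.002], [0, -0.001, -0.004], [0, -0.001, -0.006], [0, -0.001, -0.008], [0, -0.001, -0.008]], "rot": [[0, 0, 0], [0, 0, 0], [0, 0, 0], [0, 0, 0], [0, 0, 0]]}}

```text
time: 5.27
ee_pos: [0.5197, 0.0977, 0.013]
eef_rot: [0.614, 0.789, 0.0, 0.0]
ft_force: [-0.1, 1.1, 1.3]
width: 0.0006
grip_force: 0.7
```

```bash
python3 - <<'E'
from h import *
s=r.read_state(); print(s["ft_force"],s["torque"],"tcp",s["ee_pos"])
a=r.camera("scene")[205:305,225:325]; b=r.camera("wrist")[180:280,230:330]
cv2.imwrite("pics/c4.png",cv2.resize(np.hstack([a,b]),(800,400),interpolation=cv2.INTER_CUBIC)[:,:,::-1])
for th in (0,.2,.4): print(th,[(proj("scene",tab(th,16,dy))-[225,205])*4 for dy in(-22,22)],[(proj("wrist",tab(th,16,dy))-[230,180])*4 for dy in(-22,22)])
E
```

```text
[-0.08320209  1.14446229  1.30282767] [ 0.18988767  0.00467228 -0.01788409] tcp [0.51970305 0.09769614 0.01298895]
0 [array([136., 184.]), array([176., 208.])] [array([368., 284.]), array([ 32., 284.])]
0.2 [array([136., 204.]), array([172., 228.])] [array([352., 216.]), array([ 48., 216.])]
0.4 [array([136., 224.]), array([176., 244.])] [array([340., 184.]), array([ 64., 184.])]
```

View pics/c4.png

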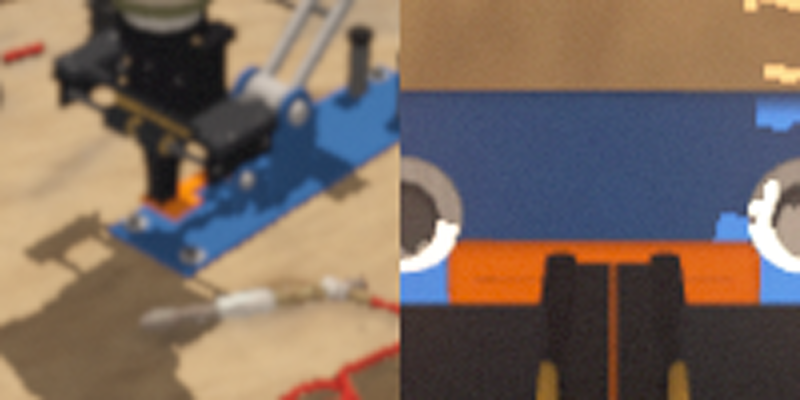

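The tab is now moving. Its edge is at wrist crop row 240, which puts the pawl at about 0.13 rad. I'll press on.

>>> {"fn": "arm_command", "kwargs": {"xyz": [[0, 0, -0.003], [0, 0, -0.006], [0, 0, -0.009], [0, 0, -0.012], [0, 0, -0.014], [0, 0, -0.016], [0, 0, -0.018], [0, 0, -0.018]], "rot": [[0, 0, 0], [0, 0, 0], [0, 0, 0], [0, 0, 0], [0, 0, 0], [0, 0, 0], [0, 0, 0], [0, 0, 0]]}}

```text
time: 6.03
ee_pos: [0.5195, 0.0974, -0.0051]
eef_rot: [0.615, 0.789, -0.0, -0.0]
ft_force: [-0.0, 2.6, 1.1]
width: 0.0004
grip_force: 1.0
```

>>> {"fn": "arm_command", "kwargs": {"xyz": [[0, 0, -0.002], [0, 0, -0.004], [0, 0, -0.006], [0, 0, -0.006]], "rot": [[0, 0, 0], [0, 0, 0], [0, 0, 0], [0, 0, 0]]}}

```text
time: 6.37
ee_pos: [0.5202, 0.0972, -0.0093]
eef_rot: [0.615, 0.789, 0.0, 0.0]
ft_force: [-8.6, 0.9, 24.6]
width: 0.0007
grip_force: 11.5
```

```bash
python3 - <<'E'
from h import *
s=r.read_state(); print(s["ft_force"],s["torque"],"tcp",s["ee_pos"])
b=r.camera("wrist")[180:280,230:330]
cv2.imwrite("pics/c5.png",cv2.resize(b,(400,400),interpolation=cv2.INTER_CUBIC)[:,:,::-1])
hsv=cv2.cvtColor(b,cv2.COLOR_RGB2HSV);m=cv2.inRange(hsv,(5,150,100),(18,255,255));print("orange rows",[np.where(m[:,c])[0][:1]*4 for c in(15,25,60,70)])
for th in (.2,.3,.4): print(th,[(proj("wrist",tab(th,16,dy))-[230,180])*4 for dy in(-22,22)])
E
```

```text
[-8.61151318  0.88288369 24.56682926] [-0.05523581  1.99131054 -0.00774154] tcp [ 0.52022902  0.09716357 -0.00934161]
orange rows [array([240]), array([240]), array([240]), array([240])]
0.2 [array([368., 280.]), array([ 20., 280.])]
0.3 [array([360., 252.]), array([ 32., 252.])]
0.4 [array([352., 236.]), array([ 40., 236.])]
```

Force of 25 N and the edge at row 240 put the pawl on its stop at about 0.38 rad. Next I'll retreat straight up and work out the arc for the pad.

>>> {"fn": "arm_command", "kwargs": {"xyz": [[0, 0, 0.01], [0, 0, 0.04], [0, 0, 0.08], [0, 0, 0.12], [0, 0, 0.16], [0, 0, 0.2], [0, 0, 0.24], [0, 0, 0.27], [0, 0, 0.27]], "rot": [[0, 0, 0], [0, 0, 0], [0, 0, 0], [0, 0, 0], [0, 0, 0], [0, 0, 0], [0, 0, 0], [0, 0, 0], [0, 0, 0]]}}

```text
time: 7.17
ee_pos: [0.5223, 0.0969, 0.2656]
eef_rot: [0.615, 0.788, 0.004, 0.003]
ft_force: [1.2, -0.6, 0.4]
width: 0.0001
grip_force: 0.0
```

```bash
python3 - <<'E'
from h import *
s=r.read_state(); print(s["time"],s["ft_force"],"tcp",s["ee_pos"])
for c in("top","scene"):
  r.camera(c)
  for l in("tab_top","pad_top"): print(c,l,[(np.round(w(c,d["at"]),3),round(d["conf"],2)) for d in r.spot_point(l,c)[:1]])
for d in range(54,-3,-3):
  f=np.radians(d);S,n=.168,.024
  print(d,(H-X*(S*np.cos(f)-n*np.sin(f)-.008)+Z*(.085+S*np.sin(f)+n*np.cos(f)-.037)).round(3))
E
```

```text
7.1667 [ 1.21829741 -0.60353441  0.35550021] tcp [0.52231538 0.09685333 0.26563707]
top tab_top [(array([0.518, 0.093, 0.023]), 0.45)]
top pad_top [(array([ 0.571, -0.132,  0.216]), 0.91)]
scene tab_top [(array([0.52 , 0.093, 0.026]), 0.78)]
scene pad_top [(array([ 0.574, -0.132,  0.217]), 0.94)]
54 [ 0.567 -0.1    0.198]
51 [ 0.569 -0.108  0.194]
48 [ 0.571 -0.115  0.189]
45 [ 0.573 -0.122  0.184]
42 [ 0.575 -0.129  0.178]
39 [ 0.576 -0.135  0.172]
36 [ 0.578 -0.141  0.166]
33 [ 0.579 -0.147  0.16 ]
30 [ 0.581 -0.153  0.153]
27 [ 0.582 -0.158  0.146]
24 [ 0.583 -0.163  0.138]
21 [ 0.584 -0.167  0.131]
18 [ 0.585 -0.171  0.123]
15 [ 0.586 -0.174  0.115]
12 [ 0.587 -0.178  0.106]
9 [ 0.588 -0.18   0.098]
6 [ 0.588 -0.183  0.089]
3 [ 0.589 -0.185  0.081]
0 [ 0.589 -0.186  0.072]
```

The tab now measures 23–26 mm high, so it's fully pressed, and the pad is unmoved at about 45°. I'll move over the pad.

>>> {"fn": "arm_command", "kwargs": {"xyz": [[0.008, -0.034, 0], [0.016, -0.068, 0], [0.024, -0.102, 0], [0.032, -0.136, 0], [0.04, -0.17, 0], [0.049, -0.208, 0], [0.049, -0.208, 0], [0.049, -0.208, -0.03], [0.049, -0.208, -0.055], [0.049, -0.208, -0.055]], "rot": [[0, 0, 0], [0, 0, 0], [0, 0, 0], [0, 0, 0], [0, 0, 0], [0, 0, 0], [0, 0, 0], [0, 0, 0], [0, 0, 0], [0, 0, 0]]}}

```text
time: 8.3
ee_pos: [0.5657, -0.1102, 0.1987]
eef_rot: [0.615, 0.789, -0.003, -0.003]
ft_force: [-0.8, 0.8, 0.1]
width: 0.0002
grip_force: 0.0
```

>>> {"fn": "arm_command", "kwargs": {"xyz": [[0.002, -0.006, -0.012], [0.004, -0.011, -0.02], [0.006, -0.018, -0.026], [0.007, -0.024, -0.032], [0.009, -0.03, -0.038], [0.01, -0.036, -0.044], [0.012, -0.042, -0.051], [0.013, -0.047, -0.058], [0.014, -0.052, -0.066], [0.014, -0.052, -0.066]], "rot": [[0, 0, 0], [0, 0, 0], [0, 0, 0], [0, 0, 0], [0, 0, 0], [0, 0, 0], [0, 0, 0], [0, 0, 0], [0, 0, 0], [0, 0, 0]]}}

```text
time: 9.13
ee_pos: [0.5822, -0.1641, 0.1367]
eef_rot: [0.615, 0.788, -0.001, -0.0]
ft_force: [0.2, 0.4, 0.3]
width: 0.0002
grip_force: 0.1
```

```bash
python3 - <<'E'
from h import *
b=r.camera("scene");cv2.imwrite("pics/s6.png",cv2.resize(b[150:290,220:380],(640,560),interpolation=cv2.INTER_CUBIC)[:,:,::-1])
for l in("tab_top","pad_top"): print(l,[(np.round(w("scene",d["at"]),3),round(d["conf"],2)) for d in r.spot_point(l,"scene")[:1]])
E
```

```text
tab_top [(array([0.52 , 0.094, 0.026]), 0.78)]
pad_top [(array([ 0.586, -0.17 ,  0.169]), 0.71)]
```

View pics/s6.png

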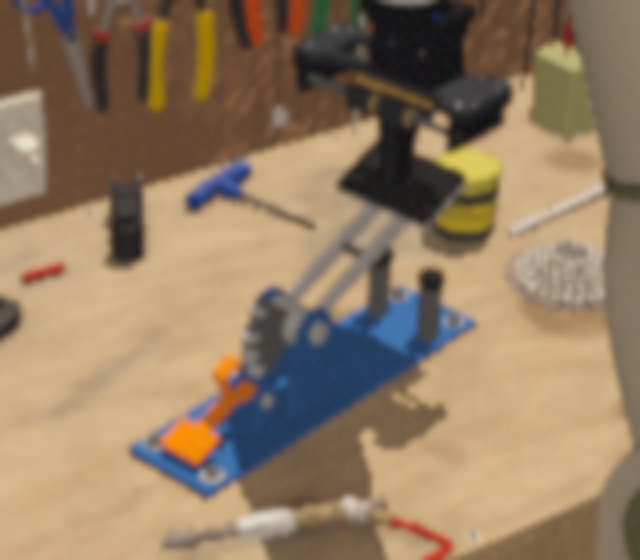

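The pad is down to about 24° at crop (400,185), the fingertips are centred on it and the tab is still down at (190,440). I'll continue to the buffers.

>>> {"fn": "arm_command", "kwargs": {"xyz": [[0.001, -0.004, -0.007], [0.002, -0.008, -0.015], [0.003, -0.011, -0.023], [0.004, -0.015, -0.032], [0.005, -0.017, -0.04], [0.005, -0.02, -0.048], [0.006, -0.022, -0.055], [0.006, -0.023, -0.06], [0.006, -0.023, -0.064], [0.006, -0.023, -0.067], [0.006, -0.023, -0.067]], "rot": [[0, 0, 0], [0, 0, 0], [0, 0, 0], [0, 0, 0], [0, 0, 0], [0, 0, 0], [0, 0, 0], [0, 0, 0], [0, 0, 0], [0, 0, 0], [0, 0, 0]]}}

```text
time: 10.2
ee_pos: [0.5889, -0.1857, 0.0737]
eef_rot: [0.615, 0.789, 0.001, 0.0]
ft_force: [-9.4, 4.2, 24.5]
width: 0.0002
grip_force: 12.1
```

>>> {"fn": "arm_command", "kwargs": {"xyz": [[0, 0, 0], [0, 0, 0], [0, 0, 0], [0, 0, 0.01], [0, 0, 0.03], [0, 0, 0.06], [0, 0, 0.1], [0, 0, 0.14], [0, 0, 0.14], [0, 0, 0.14]], "rot": [[0, 0, 0], [0, 0, 0], [0, 0, 0], [0, 0, 0], [0, 0, 0], [0, 0, 0], [0, 0, 0], [0, 0, 0], [0, 0, 0], [0, 0, 0]]}}

```text
time: 11.03
ee_pos: [0.5896, -0.1862, 0.2136]
eef_rot: [0.615, 0.789, 0.001, 0.002]
ft_force: [0.1, -0.4, -0.6]
width: 0.0006
grip_force: 0.0
```

```bash
python3 - <<'E'
from h import *
b=r.camera("scene");cv2.imwrite("pics/s7.png",cv2.resize(b[150:290,220:380],(640,560),interpolation=cv2.INTER_CUBIC)[:,:,::-1])
for l in("tab_top","pad_top"): print(l,[(np.round(w("scene",d["at"]),3),round(d["conf"],2)) for d in r.spot_point(l,"scene")[:1]])
E
```

```text
tab_top [(array([0.522, 0.092, 0.025]), 0.7)]
pad_top [(array([ 0.592, -0.195,  0.111]), 0.93)]
```

View pics/s7.png

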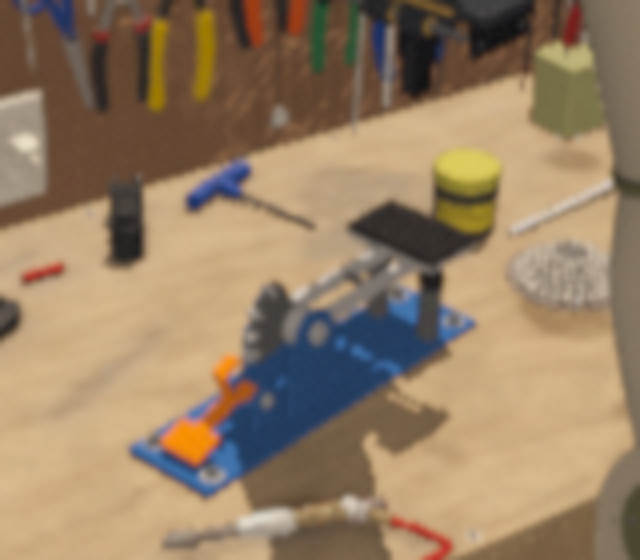

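The arm lies level on its buffers with the pad at crop (415,232), 111 mm high. The tab is still down at (190,440) and the gripper is clear, so I'm handing the job in.

```bash
python3 -c "
from bench import r
print(r.close_job())"
```

```text
the job is handed in; nothing more can be done
None
```

The pawl tab was pressed to its stop, the padded arm was pushed down level onto its buffers with the pawl still free, and the job was handed in at about 11 s with the gripper clear; no verdict came back.

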